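# Bolt down the pot stop on the potting bench

## Task

The green pot stop stands on the slotted board just where I want it, against the grey pot. Take the T-bolt from its block, drop its head through the stop into the board's slot, turn it clockwise until the head lies square under the slot's lips, and tighten its red hand nut firmly so that the stop is clamped, without forcing it. Do not shift the stop or the pot, leave the bottle, dish and scoop alone, and let go of everything.

Things in the scene. Friction and masses are not known exactly. Their poses are not given: they have to be found in the camera images.
- track: Plywood board 360 x 160 x 36 mm fixed on the worktop, an aluminium T-slot let in flush along its middle. Origin: centre of its underside; x along the slot, z up. The slot is centred on y = 0, 14 mm wide at the mouth, as long as the board; its lips are 9 mm thick (z = 27 to 36 mm), the cavity below them 24 mm wide, 15 mm deep (z = 12 to 27 mm).
- stop: Green painted angle, 0.35 kg, loose, standing on the board with a tongue in the slot. Foot 115 x 60 x 8 mm with a through-slot 44 mm (along x) by 16 mm, in whose middle the bolt belongs (within 10 mm). Origin: centre of the through-slot at the foot's underside, level with the board's top; x along the board's slot. A wall 50 mm high stands at x = 67 to 75 mm; the pot is 2 mm beyond.
- park: Plywood storage block 110 x 56 x 34 mm fixed on the worktop, with a pocket 28 x 16 mm, 22 mm deep, in its middle along its long side (x), in which the T-bolt stands at the start. Origin: centre of the underside.
- tbolt: Steel hammer-head T-bolt, M12 size, 63 mm tall, 150 g with its hand nut. Origin: centre of the head's underside, z up the shank. Head 8 mm thick, 24 mm long along x, 12 mm wide along y. Two corners are cut back: clockwise from above it turns a quarter turn in the slot's cavity, then its square corners meet the walls and stop it; the other way it jams. It starts upright, head along the pocket.
- knob_grip (a point): Point of the bolt's axis 48.8 mm above its origin, at the start at mid height (to 1.6 mm) of the red fluted hand nut's round grip, 40 mm in diameter, 22 mm high: where to take it, with 40 N or more. The grip sits on a collar 33 mm in diameter, 10 mm high. Its middle is 65 mm above the worktop when the nut rests on the stop's foot.
- knob_washer (a point): Point of the bolt's axis 27.8 mm above its origin: about where the nut's rubber washer begins. Clockwise from above runs the nut down, 8 mm a turn; its thread drags (0.04 N m), so the bolt turns along with it until the walls stop the head. When the washer rests on the stop, the head hangs 1.2 to 4.4 mm below the lips (hidden), so 0.9 to 3.5 rad more bring the bite.
- tbolt_top (a point): Top end of the 12 mm shank, on its axis; x along the head. A white line across it shows the head's direction. It stands 1.5 to 5 mm out of the nut. Running the nut down takes some 0.05 N m; from the bite on the moment rises by some 0.45 N m and the clamping force by some 60 N a radian. Hand-tight is 0.2 to 0.25 N m (it eases when the turning stops). Under 15 N it is loose, over 60 N forced.
- pot: Grey plastic plant pot, 100 mm across the rim, 90 mm high, loose on the board beyond the stop's wall. Origin: centre of the underside.
- bottle: Empty clear glass bottle with a white twist cap, 64 mm across, 190 mm high. Origin: centre of the underside.
- dish: White ceramic dish, 120 mm across, 30 mm high. Origin: centre of the underside.
- scoop: Red plastic scoop, about 170 mm long, 56 mm wide, 34 mm high, its handle to -x. Origin: at the underside near the middle.
Things that resemble listed ones, but are neither listed nor needed, are in the scene too. Of the things that look like the tbolt, the middle-sized one is meant.

How it is judged (in metres and radians):
On the way, in this order (a step that is already met when the one before it is completed fails the run):
1. the bolt's head is below the lips of the slot, through the middle of the stop's foot (z of tbolt in the frame of track below 0.0195 m and horizontal distance between tbolt and stop below 0.012 m and angle between tbolt's own z axis and vertical below 0.15 rad), for 0.1 s.
2. the head is turned square across the slot, below the lips (z of tbolt in the frame of track below 0.021 m and horizontal distance between tbolt and stop below 0.012 m and angle between the x axis of tbolt and the y axis of track, either way round below 0.3 rad), for 0.1 s.
At the end, for the whole second after the job is handed in: Bolt upright through the middle of the stop (12 mm), head below the lips and square across the slot (0.3 rad), nut pressing on the stop with over 15 N after release; stop and pot within 10 mm of where they stood, pot upright; all at rest (all of step 2 and angle between each of tbolt, pot's own z axis and vertical below 0.1 rad and contact force between tbolt and stop above 15 N and distance of each of stop, pot from where it was at the start of the episode below 0.01 m and z of stop in the frame of track below 0.038 m and linear speed of each of tbolt, stop below 0.01 m/s); the robot touches nothing.
It fails at once if the bolt is pushed with more than 40 N against the stop or the board while it goes in (z of tbolt in the frame of track above 0.0215 m and (contact force between tbolt and track above 40 N or contact force between tbolt and stop above 40 N)).
It fails at once if the nut is overtightened or the bolt forced: more than 60 N on the stop (contact force between tbolt and stop above 60 N).
It fails at once if the pot is knocked over or pushed away (distance of pot from where it was at the start of the episode above 0.02 m or angle between pot's own z axis and vertical above 0.3 rad).
It fails at once if the stop is shifted (distance of stop from where it was at the start of the episode above 0.015 m).
It fails at once if the bottle, dish or scoop is disturbed (distance of any of bottle, dish, scoop from where it was at the start of the episode above 0.015 m or angle between bottle's own z axis and vertical above 0.2 rad).
It also fails if it takes over 67 s, if anything falls off the work surface, if the arm or the gripper's body presses on something with over 40 N, if the wrist force passes 120 N, or if a joint passes its speed limit or range.

## Robot

A 6-joint arm with a two-finger parallel gripper is mounted at the origin on the work surface. World frame = base frame: x ahead of the robot, y to its left, z up, the work surface at z = 0. Lengths are in mm, angles in rad, forces in N, time in s.
With the tool pointing down it reaches from about 400 to 925 mm from the base axis. Payload 12.5 kg.
Tool frame: the origin (TCP) lies midway between the tips of the shut fingers; the grasp point (between the pads) lies 19 mm behind it (env.pinch_z is the z of the grasp point in the tool frame, in mm); z points along the fingers, y is the line along which they close (so a half turn about z gives the same grasp; the last joint's range is limited). The gripper opens to 95 mm and grips with 3 to 60 N. Pads are 20 mm wide; open, the fingers measure 119 mm over their backs; the gripper's body (75 mm by 180 mm) begins 59 mm behind the grasp point.
Start: joints at [1.008, 0.491, 1.559, -0, 1.092, -0.106], TCP at [275.661, 560.944, 214.661] pointing down, gripper open.
Joint ranges: [-3.1, 3.1], [-0.84, 2.19], [0.05, 2.79], [-1.13, 4.28], [0.06, 2.93], [-2.69, 2.69]. Speed limits (rad/s): [2.22, 2.22, 2.79, 3.14, 3.14, 3.14].

## Interface

Orientations are given as [roll, pitch, yaw] about the fixed x, y, z axes, in that order (R = Rz(yaw) Ry(pitch) Rx(roll)).
In Python, from cell import env, eyes gives the robot as it stands.
- The arm moves only by the shell command python3 -m inch 'ROWS'. ROWS is JSON, a list of rows, each a list of 3 entries, a list of its own where there are three numbers: the shift along the tool's x, y, z in units of 60 mm (1.0 is 60 mm), then the turn about the tool's z in units of 5 degrees (1.0 is 5 degrees), then the closure, from -1 (fully open) to 1 (shut). In form: [[[tx, ty, tz], turn, claw], ...]. A call has exactly 10 rows; each row shifts and turns the commanded pose from where the row before left it, along the tool's axes as they then stand; what a row does not reach is not made up. A row lasts 1/8 s, in which the tool goes at most 62.5 mm and 10.7 degrees, less where a joint would pass 70% of its speed; a pose out of reach is approached as far as the arm can. A call is refused whole if a number of a shift passes 1 or a number of a turn 1, either way. A call with a gripper value outside its range is refused whole. The fingers move at their own pace and stop on an object; the grip force is fixed at half the most. Time passes only in rows, so rows that do not move let the fingers close, or fill a call up. It gives the time, the measured TCP pose, the force, the opening and the grip force at its end, in the units of the state.
- env.state(): the state, without advancing time (a new reading comes with each control period).
- eyes.read_camera(name): name is "scene" or "top" or "wrist"; returns a dict with "pixels" (384x512x3 uint8, red, green, blue), "fx", "fy", "cx", "cy" (pixels), "distortion" ([k1, k2, p1, p2, k3] as OpenCV has them; the pictures are not rectified), "extrinsics" (4x4, takes a point from world to camera coordinates). Camera axes: x right, y down, z forward; pixel columns grow to the right and rows downward; lengths in mm; the calibration is good to about 2 mm. A picture is of the moment at which its call begins. There is no depth.
- env.job_done(): hands the job in; it is judged then, once.
Trained networks look in a picture, given as the dict that the camera call returned (one of the last four; its "shot" number tells which), for a name from the list of things; names that differ only in an ending like _2 or _b are one class to them, and where a whole thing is asked for, a point or a joint stands for the part that bears it (a point fixed in the world has none). Each returns a list of dicts, best first, with "score" (0 to 1); they miss things now and then, are a little off and sometimes report something else, mostly with a low value. They report only what shows in the picture. A call takes as long as a camera call. They do not tell look-alikes from the thing itself.
- eyes.boxes_of(name, picture): "centre" ([row, column] in pixels, amid what is visible of it).
- eyes.cut_out(name, picture): "mask" (384x512 bool, what is visible of it) and "centre" ([row, column] in pixels, amid what is visible of it).
- eyes.spot_point(name, picture): "centre" ([row, column] in pixels: a listed point, or the origin of a listed thing).
The state is a dict: "t": time; "joints": joint angles; "qvel": joint speeds; "tau": joint torques, N m; "eef_pos": TCP position; "tcp_rot": TCP orientation; "ft_force": force on the tool from outside, world axes, zero at the start; "moment": the same for the moment, N m; "opening": opening from 0.0 (shut) to 1.0 (fully open); "grip_force": force on a finger pad.
Only numpy, scipy, OpenCV 4.12 (cv2) and the standard library are available. Lean on these libraries where they do the work, as an engineer would, in place of code of your own. Each camera call takes 0.05 s, during which the arm holds its last target. There are 200 camera calls.

## Working session

There is one attempt and no reset: what is moved stays moved. The work goes in short steps, Python scripts to look and compute and a shell command to move; the robot and the scene stay as the last step left them, time stands still between calls to the robot, and variables do not carry over. Pictures are saved under pics/ and viewed, at most 10 in all, crops included, and the job is handed in when it is done.

```bash
ls; mkdir -p pics; cat > h.py <<'E'
import numpy as np, cv2
from cell import env, eyes
def cam(n): return eyes.read_camera(n)
def ray(p,rc):
    K=np.array([[p["fx"],0,p["cx"]],[0,p["fy"],p["cy"]],[0,0,1.]])
    u=cv2.undistortPoints(np.array([[[rc[1],rc[0]]]],float),K,np.array(p["distortion"],float))[0,0]
    E=np.array(p["extrinsics"]); R,t=E[:3,:3],E[:3,3]
    d=R.T@np.array([u[0],u[1],1]); return -R.T@t, d/np.linalg.norm(d)
def at_z(p,rc,z):
    o,d=ray(p,rc); return o+d*(z-o[2])/d[2]
def tri(rays):
    A=sum(np.eye(3)-np.outer(d,d) for o,d in rays); b=sum((np.eye(3)-np.outer(d,d))@o for o,d in rays)
    x=np.linalg.solve(A,b); return x,[float(np.linalg.norm(np.cross(x-o,d))) for o,d in rays]
def proj(p,X):
    K=np.array([[p["fx"],0,p["cx"]],[0,p["fy"],p["cy"]],[0,0,1.]]);E=np.array(p["extrinsics"])
    return cv2.projectPoints(np.array([X],float),cv2.Rodrigues(E[:3,:3])[0],E[:3,3],K,np.array(p["distortion"],float))[0][0,0][::-1]
def save(n,im): cv2.imwrite("pics/"+n,im[:,:,::-1])
E
python3 - <<'E'
from h import *
np.set_printoptions(precision=1,suppress=True)
P={n:cam(n) for n in("scene","top","wrist")}
save("a.png",np.vstack([np.hstack([P["scene"]["pixels"],P["top"]["pixels"]])])[:, :]) 
im=np.hstack([P["scene"]["pixels"],P["top"]["pixels"]]); save("a.png",cv2.resize(im,(800,300),interpolation=cv2.INTER_AREA))
save("top0.png",cv2.resize(P["top"]["pixels"],(800,600)))
Z={"knob_grip":83,"tbolt_top":75,"tbolt":12,"stop":36,"park":0,"track":0,"pot":36,"bottle":0,"dish":0,"scoop":0}
for n,z in Z.items():
  for c in("scene","top","wrist"):
    for r in eyes.spot_point(n,P[c])[:4]:
      print(n,c,round(r["score"],2),np.array(r["centre"]),at_z(P[c],r["centre"],z))
s=env.state();print({k:s[k] for k in("t","eef_pos","tcp_rot","ft_force","moment","opening")},env.pinch_z)
E
```

```text
pics
knob_grip scene 0.86 [217.2 167.6] [ 429.8 -220.1   83. ]
knob_grip scene 0.82 [250.1 136.5] [ 459.7 -337.4   83. ]
knob_grip scene 0.5 [263.4 108.4] [ 444.9 -408.3   83. ]
knob_grip top 0.77 [230.7 337.3] [ 421.7 -221.8   83. ]
knob_grip top 0.63 [232.5 392.1] [ 415.3 -388.    83. ]
knob_grip top 0.47 [221.8 367.2] [ 448.3 -313.5   83. ]
tbolt_top scene 0.65 [248.  134.7] [ 445.5 -334.8   75. ]
tbolt_top scene 0.6 [213.7 166.8] [ 412.7 -211.2   75. ]
tbolt_top scene 0.49 [266.6 106.7] [ 443.9 -414.7   75. ]
tbolt_top top 0.72 [230.  337.7] [ 423.8 -224.4   75. ]
tbolt_top top 0.47 [234.2 397. ] [ 410.  -405.1   75. ]
tbolt_top top 0.45 [226.3 369.5] [ 434.6 -322.    75. ]
tbolt scene 0.83 [236.  171.1] [ 434.5 -224.6   12. ]
tbolt scene 0.59 [257.  141.4] [ 434.9 -321.6   12. ]
tbolt scene 0.41 [270.8 110.7] [ 415.3 -402.8   12. ]
tbolt top 0.71 [226.9 335.9] [ 433.9 -229.5   12. ]
tbolt top 0.67 [223.3 366.1] [ 444.9 -326.7   12. ]
tbolt top 0.61 [233.3 390.4] [ 412.4 -403.4   12. ]
stop scene 0.73 [213.1 258.3] [555.1 -15.9  36. ]
stop scene 0.22 [312.7 181.6] [ 643.7 -351.7 
[... 218 characters left out ...]
op 0.74 [194.6 241.9] [541.5  74.    0. ]
pot scene 0.89 [184.2 282.1] [526.1 109.9  36. ]
pot top 0.59 [194.8 231.5] [538.  105.3  36. ]
bottle scene 0.84 [133.3 331. ] [456.7 428.4   0. ]
bottle top 0.56 [220.3 137. ] [459.3 419.1   0. ]
bottle top 0.51 [223.8 367.6] [ 443.4 -334.3    0. ]
dish scene 0.78 [279.  244.2] [ 662.3 -171.9    0. ]
dish top 0.61 [157.4 315.8] [ 663.  -170.5    0. ]
scoop scene 0.97 [312.8 181.6] [ 626.  -343.2    0. ]
scoop top 0.96 [167.5 368.8] [ 627.8 -343.6    0. ]
{'t': 1.65, 'eef_pos': array([275.6, 561. , 214.7]), 'tcp_rot': array([3.1, 0. , 2.7]), 'ft_force': array([-0.2,  0. , -0.5]), 'moment': array([-0., -0.,  0.]), 'opening': 1.0005716147107218} -18.8
```

View pics/top0.png

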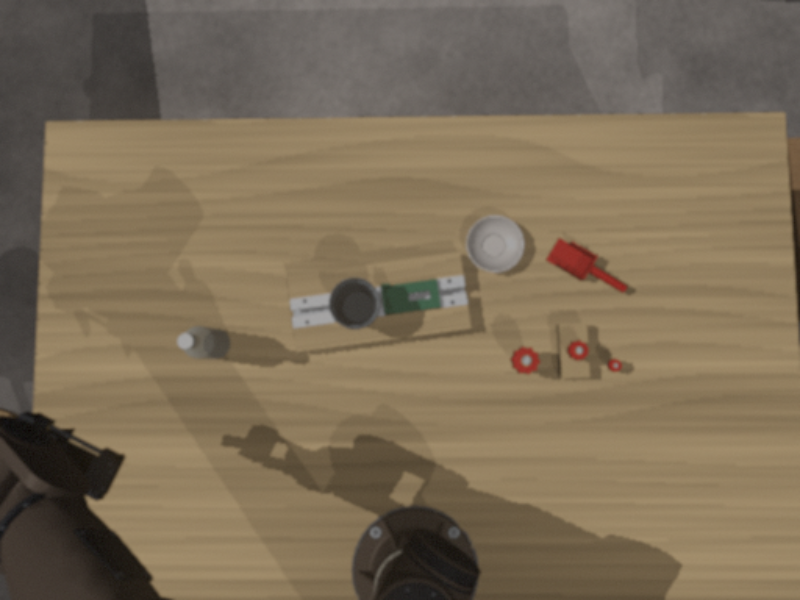

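View pics/a.png

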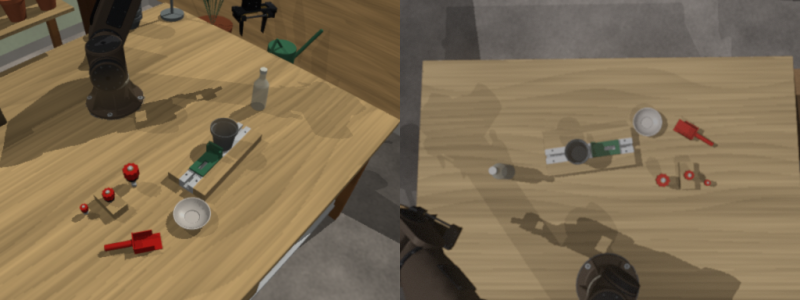

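```bash
python3 - <<'E'
from h import *
np.set_printoptions(precision=1,suppress=True)
S,T=cam("scene"),cam("top")
a=cv2.resize(S["pixels"][195:285,85:205],(480,360),interpolation=cv2.INTER_CUBIC)
b=cv2.resize(T["pixels"][200:250,320:410],(480,267),interpolation=cv2.INTER_CUBIC)
b=np.vstack([b,np.zeros((93,480,3),np.uint8)])
save("b.png",np.hstack([a,b])[:, :960] if 0 else cv2.resize(np.hstack([a,b]),(800,300)))
for n in("knob_grip","tbolt_top","park","stop","pot","track"):
  A=eyes.spot_point(n,S)[:3];B=eyes.spot_point(n,T)[:3]
  for x in A:
    for y in B:
      X,e=tri([ray(S,x["centre"]),ray(T,y["centre"])])
      if max(e)<14: print(n,np.array(x["centre"]),np.array(y["centre"]),X,np.array(e))
# orientations from masks
for n,z in(("park",34),("stop",40),("track",36)):
  for r in eyes.cut_out(n,T)[:1]:
    pts=np.argwhere(r["mask"]); w=np.array([at_z(T,q,z)[:2] for q in pts]).astype(np.float32)
    print(n,len(pts),cv2.minAreaRect(w))
R=cv2.Rodrigues
print(env.state()["tcp_rot"],env.state()["eef_pos"])
W=cam("wrist");E=np.array(W["extrinsics"]);print("wristcam pos",-E[:3,:3].T@E[:3,3],E[:3,:3])
E
```

```text
knob_grip [219.1 168.7] [227.4 337.3] [ 432.7 -221.5   78.9] [1.5 1.5]
knob_grip [247.8 138.1] [225.5 369.6] [ 438.  -325.    58.9] [1.5 1.5]
tbolt_top [212.2 166.9] [226.2 337.8] [ 434.5 -220.4  107.2] [1. 1.]
tbolt_top [265.1 104.2] [231.6 396.2] [ 417.4 -411.5   49.3] [0.9 0.9]
tbolt_top [244.7 135.8] [225.8 370. ] [ 435.8 -325.3   70.1] [0.6 0.6]
park [261.8 143.2] [223.  363.8] [ 445.  -323.1    2.3] [1.8 1.8]
stop [214.3 260.1] [188.9 263.3] [554.5  -0.5  18.2] [5.3 5.3]
pot [185.9 284.2] [193.9 228.7] [538.2 111.3  37.6] [3.9 3.9]
track [201.8 275.9] [195.4 241.4] [538.3  74.9  -2.9] [1.2 1.2]
park 620 ((555.18994140625, 6.409584045410156), (63.80275344848633, 117.04388427734375), 5.295265197753906)
stop 666 ((554.330810546875, 6.015754699707031), (64.77337646484375, 117.18682098388672), 5.295104503631592)
track 4080 ((545.2720947265625, 72.36431884765625), (161.8565216064453, 360.2810974121094), 7.257904052734375)
[3.1 0.  2.7] [275.7 560.9 214.6]
wristcam pos [215.6 590.6 386.1] [[ 0.4  0.9 -0. ]
 [ 0.9 -0.4  0.2]
 [ 0.2 -0.1 -1. ]]
```

View pics/b.png

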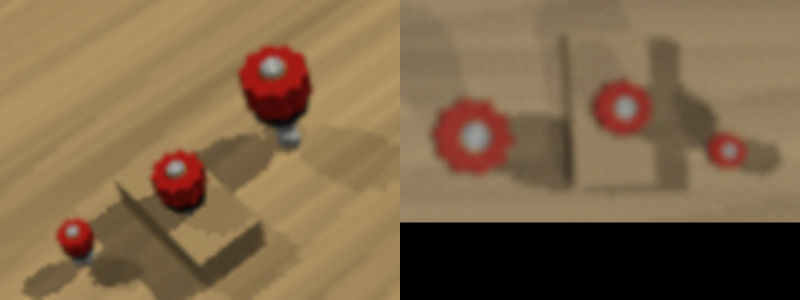

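The three look-alikes in the top image are the large one at (227,337), the middle one at (226,370) and the small one at (232,396). The crop confirms that the middle-sized one stands in the storage block. It triangulates to (437,-325) with its grip at z≈59, against 60.8 expected, so that is my bolt. The stop is at about (556,-11), with its slot along about 96°. I'm moving to hover over the bolt.

```bash
python3 -m inch '[[[-0.67,-0.52,-0.4],0,-1],[[-0.67,-0.52,-0.4],0,-1],[[-0.67,-0.52,-0.4],0,-1],[[-0.67,-0.52,-0.4],0,-1],[[-0.67,-0.52,0],0,-1],[[-0.67,-0.52,0],0,-1],[[-0.67,-0.52,0],0,-1],[[-0.67,-0.52,0],0,-1],[[-0.67,-0.52,0],0,-1],[[-0.67,-0.52,0],0,-1]]' && python3 -m inch '[[[-0.27,-0.85,0],0,-1],[[-0.27,-0.85,0],0,-1],[[-0.27,-0.85,0],0,-1],[[-0.27,-0.85,0],0,-1],[[-0.27,-0.85,0.3],0,-1],[[-0.27,-0.85,0.3],0,-1],[[-0.27,-0.85,0.4],0,-1],[[-0.27,-0.85,0.4],0,-1],[[0,0,0.2],0,-1],[[0,0,0],0,-1]]'
python3 - <<'E'
from h import *
np.set_printoptions(precision=2,suppress=True)
s=env.state();print(s["t"],s["eef_pos"],s["tcp_rot"],s["joints"])
W=cam("wrist");save("w1.png",W["pixels"])
for n,z in(("knob_grip",60.8),("tbolt_top",75),("park",0)):
  for r in eyes.spot_point(n,W)[:3]: print(n,round(r["score"],2),np.array(r["centre"]),at_z(W,r["centre"],z))
E
```

```text
t: 3.8
eef_pos: [499.3, 102.0, 310.8]
tcp_rot: [3.141, 0.0, 2.685]
ft_force: [0.8, 1.0, -0.2]
opening: 1.001
grip_force: 0.0
t: 5.05
eef_pos: [434.8, -319.2, 213.9]
tcp_rot: [3.141, -0.002, 2.684]
ft_force: [0.3, -0.3, 0.9]
opening: 0.998
grip_force: 0.0
5.05 [ 434.82 -319.24  213.9 ] [ 3.14 -0.    2.68] [-0.76  0.37  1.77  0.    1.   -1.87]
knob_grip 0.86 [186.5 183.5] [ 407.68 -395.39   60.8 ]
knob_grip 0.74 [133.1 326.3] [ 424.63 -222.59   60.8 ]
knob_grip 0.56 [187.5 251.1] [ 443.5  -325.36   60.8 ]
tbolt_top 0.93 [193.2 253.6] [ 447.6 -324.2   75. ]
tbolt_top 0.9 [191.6 180.4] [ 409.82 -396.78   75.  ]
tbolt_top 0.63 [134.4 335.1] [ 427.85 -217.58   75.  ]
park 0.81 [177.5 249.6] [ 442.81 -327.62    0.  ]
```

View pics/w1.png

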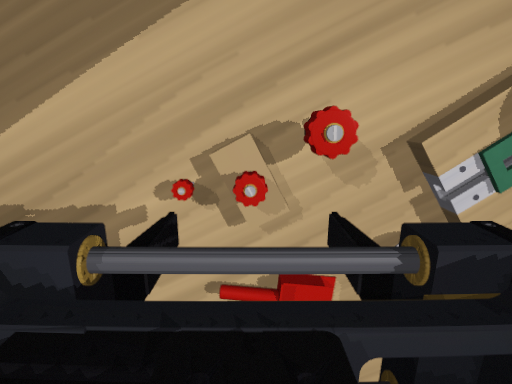

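```bash
cat >> h.py <<'E'
def top_fit(W,c,z,rad=24):
    # centroid of non-red disc inside the red nut, red hull centre, direction of white line
    im=W["pixels"].astype(int); yy,xx=np.mgrid[:384,:512]; near=(yy-c[0])**2+(xx-c[1])**2<rad**2
    red=((im[...,0]>1.8*im[...,1]+15)&(im[...,0]>60)&near).astype(np.uint8)
    n,l,st,_=cv2.connectedComponentsWithStats(red); red=(l==1+np.argmax(st[1:,4])).astype(np.uint8)
    h=cv2.findContours(red,cv2.RETR_CCOMP,cv2.CHAIN_APPROX_NONE); cs,hi=h
    hole=max([k for k,x in zip(cs,hi[0]) if x[3]>=0],key=cv2.contourArea)
    m=np.zeros_like(red);cv2.drawContours(m,[hole],-1,1,-1);m&=1-red
    p=np.argwhere(m); br=im.sum(2)[m>0]; ctr=p.mean(0)
    w=np.clip(br-np.percentile(br,60),0,None).astype(float); wc=(p*w[:,None]).sum(0)/w.sum()
    G=np.array([at_z(W,q,z)[:2] for q in p]); g=(G*w[:,None]).sum(0)/w.sum(); C=((G-g)*w[:,None]).T@(G-g)/w.sum()
    ev,v=np.linalg.eigh(C); ang=np.degrees(np.arctan2(v[1,1],v[0,1]))%180
    return at_z(W,ctr,z),ctr,len(p),ang,np.sqrt(ev),(red,m)
E
python3 - <<'E'
from h import *
np.set_printoptions(precision=2,suppress=True)
W=cam("wrist")
r=top_fit(W,(189,250),75);print(r[:5])
red=r[5][0];print("red ctr z72",at_z(W,np.argwhere(red|r[5][1]).mean(0),68))
c=W["pixels"][150:246,200:328]; a=cv2.resize(c,(800,600),interpolation=cv2.INTER_CUBIC);save("w2.png",a)
for r in eyes.cut_out("park",W)[:1]:
    m=r["mask"].copy(); pts=np.argwhere(m); w=np.array([at_z(W,q,34)[:2] for q in pts]).astype(np.float32);print(len(pts),cv2.minAreaRect(w))
T=cam("top")
E
```

```text
(array([ 442.61, -326.52,   75.  ]), array([188.84, 249.28]), 135, np.float64(3.913195161400864), array([1.18, 2.87]))
red ctr z72 [ 442.35 -326.29   68.  ]
3057 ((443.4071960449219, -326.6959533691406), (112.36302185058594, 58.38957595825195), 1.6384270191192627)
```

View pics/w2.png

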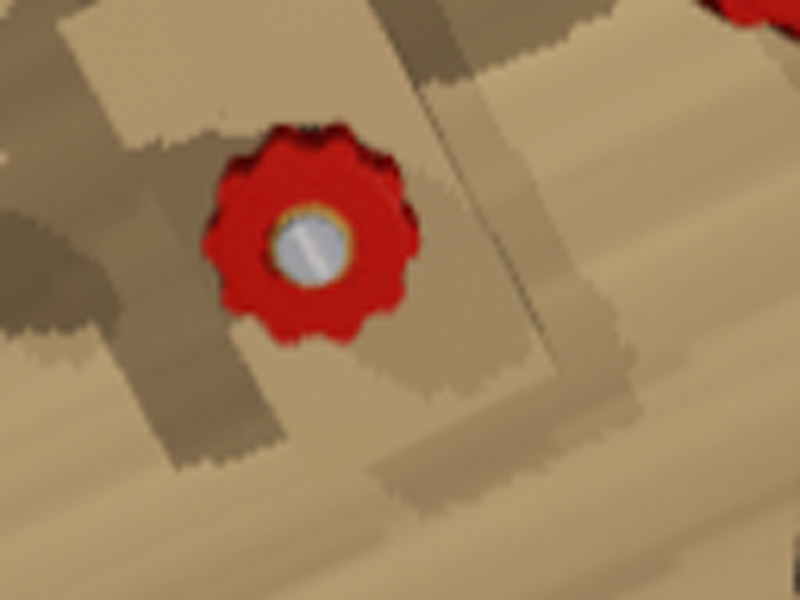

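The crop shows the white line across the shank top, with the nut centred at about (442.5,-326.4). The head lies at about 3°, along the block. I'll turn, centre over it and go part way down.

```bash
python3 -m inch '[[[0,0,0],1,-1],[[0,0,0],1,-1],[[0,0,0],1,-1],[[0,0,0],1,-1],[[0,0,0],1,-1],[[-0.17,0.03,0.3],0,-1],[[0,0,0.5],0,-1],[[0,0,0.5],0,-1],[[0,0,0.4],0,-1],[[0,0,0],0,-1]]'
python3 - <<'E'
from h import *
np.set_printoptions(precision=3,suppress=True)
s=env.state();print(s["t"],s["eef_pos"],s["tcp_rot"],s["joints"])
W=cam("wrist");
rc=proj(W,(442.5,-326.4,75));print(rc)
for r in eyes.spot_point("tbolt_top",W)[:3]: print(r["score"],np.array(r["centre"]),at_z(W,r["centre"],75))
try:
  r=top_fit(W,rc,75,45);print(r[:5])
except Exception as e: print(e)
E
```

```text
t: 6.65
eef_pos: [442.6, -326.0, 110.4]
tcp_rot: [-3.141, -0.004, 2.25]
ft_force: [0.2, -0.3, 0.5]
opening: 1.002
grip_force: 0.0
6.65 [ 442.622 -325.986  110.413] [-3.141 -0.004  2.25 ] [-0.755  0.518  1.85   0.     0.777 -1.435]
[210.504 251.857]
0.83 [214.4 251.1] [ 443.999 -329.172   75.   ]
0.77 [ 75.1 333.3] [ 425.016 -216.383   75.   ]
0.62 [243.7 170.3] [ 410.032 -387.693   75.   ]
(array([ 442.725, -326.18 ,   75.   ]), array([210.467, 252.271]), 291, np.float64(5.973325948084124), array([1.34 , 2.879]))
```

```bash
python3 -m inch '[[[0,0,0.3],0,-1],[[0,0,0.3],0,-1],[[0,0,0.3],0,-1],[[0,0,0.12],0,-1],[[0,0,0],0,-1],[[0,0,0],0,1],[[0,0,0],0,1],[[0,0,0],0,1],[[0,0,0],0,1],[[0,0,0],0,1]]'
python3 - <<'E'
from h import *
np.set_printoptions(precision=3,suppress=True)
s=env.state();print({k:s[k] for k in("t","eef_pos","tcp_rot","ft_force","moment","opening","grip_force")})
E
```

```text
t: 8.0
eef_pos: [443.0, -326.5, 51.4]
tcp_rot: [3.141, -0.0, 2.248]
ft_force: [0.1, -0.4, -0.6]
opening: 0.527
grip_force: 0.0
{'t': 8.0, 'eef_pos': array([ 442.974, -326.507,   51.409]), 'tcp_rot': array([ 3.141, -0.   ,  2.248]), 'ft_force': array([ 0.072, -0.416, -0.64 ]), 'moment': array([ 0.007, -0.022,  0.008]), 'opening': 0.526875130285978, 'grip_force': 0.0}
```

```bash
python3 -m inch '[[[0,0,0.03],0,-0.2],[[0,0,0.035],0,-0.2],[[0,0,0],0,1],[[0,0,0],0,1],[[0,0,0],0,1],[[0,0,0],0,1],[[0,0,0],0,1],[[0,0,0],0,1],[[0,0,0],0,1],[[0,0,0],0,1]]'
python3 - <<'E'
from h import *
np.set_printoptions(precision=3,suppress=True)
s=env.state();print({k:s[k] for k in("t","eef_pos","tcp_rot","ft_force","moment","opening","grip_force")})
E
```

```text
t: 9.25
eef_pos: [443.0, -326.5, 47.5]
tcp_rot: [3.142, -0.0, 2.248]
ft_force: [-0.5, -0.5, -0.1]
opening: 0.419
grip_force: 30.0
{'t': 9.25, 'eef_pos': array([ 442.983, -326.511,   47.505]), 'tcp_rot': array([ 3.142, -0.   ,  2.248]), 'ft_force': array([-0.48 , -0.452, -0.072]), 'moment': array([-0.066,  0.057, -0.024]), 'opening': 0.41879541718682994, 'grip_force': 30.001312382519245}
```

```bash
python3 -m inch '[[[0,0,-0.3],0,1],[[0,0,-0.6],0,1],[[0,0,-0.7],0,1],[[0.15,0.4,-0.6],0,1],[[0.3,0.8,0],0,1],[[0.3,0.8,0],0,1],[[0.3,0.8,0],0,1],[[0.3,0.8,0],0,1],[[0.3,0.8,0],0,1],[[0.1,0.37,0],0,1]]'
python3 -m inch '[[[0,0,0],0,1],[[0,0,0],0,1],[[0,0,0],0,1],[[0,0,0],0,1],[[0,0,0],0,1],[[0,0,0],0,1],[[0,0,0],0,1],[[0,0,0],0,1],[[0,0,0],0,1],[[0,0,0],0,1]]'
python3 - <<'E'
from h import *
np.set_printoptions(precision=3,suppress=True)
s=env.state();print({k:s[k] for k in("t","eef_pos","tcp_rot","joints","ft_force","moment","opening","grip_force")})
W=cam("wrist");save("w3.png",W["pixels"])
for n,z in(("stop",36),("track",0),("pot",36),("tbolt_top",s["eef_pos"][2]+27.5)):
  for r in eyes.spot_point(n,W)[:2]: print(n,round(r["score"],2),np.array(r["centre"]),at_z(W,r["centre"],z))
E
```

```text
t: 10.5
eef_pos: [600.8, -63.0, 179.3]
tcp_rot: [3.142, -0.0, 2.251]
ft_force: [0.6, -0.4, -2.2]
opening: 0.413
grip_force: 30.0
t: 11.75
eef_pos: [600.1, -65.3, 179.5]
tcp_rot: [3.141, -0.0, 2.248]
ft_force: [0.1, -0.3, -1.6]
opening: 0.414
grip_force: 30.0
{'t': 11.75, 'eef_pos': array([600.124, -65.252, 179.525]), 'tcp_rot': array([ 3.141, -0.   ,  2.248]), 'joints': array([-0.218,  0.497,  1.653,  0.   ,  0.991, -0.896]), 'ft_force': array([ 0.129, -0.273, -1.569]), 'moment': array([-0.022,  0.022,  0.02 ]), 'opening': 0.41390650558777936, 'grip_force': 30.000892728567123}
stop 0.96 [121.1 253.6] [560.635 -14.126  36.   ]
track 0.56 [ 49.1 287.5] [540.742  71.837   0.   ]
pot 0.89 [  0.1 312.3] [532.335 113.082  36.   ]
pot 0.21 [248. 255.] [ 654.291 -127.61    36.   ]
tbolt_top 0.96 [203.1  11.3] [ 484.48  -127.53   207.025]
tbolt_top 0.94 [248.2 252.2] [601.056 -66.34  207.025]
```

View pics/w3.png

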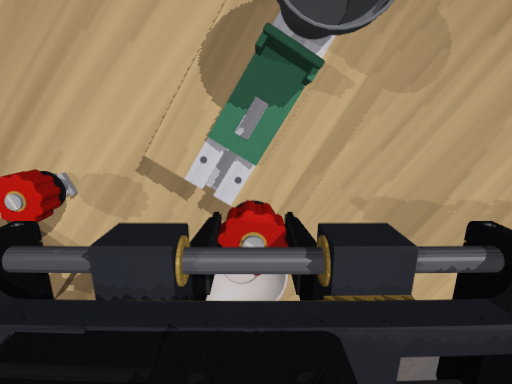

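```bash
cat > st.py <<'E'
from h import *
np.set_printoptions(precision=3,suppress=True)
def foot(W,O=(557,-12),a=96.5):
    im=W["pixels"].astype(int); g=(im[...,1]>1.25*im[...,0])&(im[...,1]>1.1*im[...,2])&(im[...,1]>40)
    p=np.argwhere(g); G=np.array([at_z(W,q,44)[:2] for q in p]); O=np.array(O,float)
    for _ in range(4):
        u=np.array([np.cos(np.radians(a)),np.sin(np.radians(a))]);v=np.array([-u[1],u[0]])
        x=(G-O)@u;y=(G-O)@v;k=(abs(y)<45)&(x>-60)&(x<62)
        bx,lo,hi=[],[],[]
        for b in np.arange(-34,55,3):
            s=k&(x>=b)&(x<b+3)
            if s.sum()>4: bx.append(b+1.5);lo.append(y[s].min());hi.append(y[s].max())
        bx=np.array(bx);l=np.polyfit(bx,lo,1);h=np.polyfit(bx,hi,1)
        a+=np.degrees((l[0]+h[0])/2); O=O+v*(l[1]+h[1])/2
    x=(G-O)@u;y=(G-O)@v
    e=np.median([x[(y>=b)&(y<b+3)].min() for b in range(-24,22,3)])
    # hole in the green
    s=np.zeros(g.shape,np.uint8);s[g]=1
    cs,hi=cv2.findContours(s,cv2.RETR_CCOMP,cv2.CHAIN_APPROX_NONE)
    hs=[c for c,q in zip(cs,hi[0]) if q[3]>=0]
    hole=None
    if hs:
        c=max(hs,key=cv2.contourArea)[:,0,::-1]; H=np.array([at_z(W,q,44)[:2] for q in c]); hx=(H-O)@u;hy=(H-O)@v
        hole=(hx.min(),hx.max(),hy.min(),hy.max())
    return dict(O=O,a=a,width=h[1]-l[1],slopes=(l[0],h[0]),end=e,hole=hole,orig=O+u*(e+40))
if __name__=="__main__":
    for n in("wrist","wrist","top"): print(n,foot(cam(n)))
    s=env.state();W=cam("wrist");z=s["eef_pos"][2]+27.5
    try: print(top_fit(W,(244,253),z,60)[:5])
    except Exception as e: print(e)
    c=W["pixels"][200:260,210:300];save("w4.png",np.vstack([cv2.resize(W["pixels"][20:210,170:350],(540,570),interpolation=cv2.INTER_CUBIC)]) if 0 else cv2.resize(c,(720,480),interpolation=cv2.INTER_CUBIC))
E
python3 st.py
```

```text
wrist {'O': array([556.351, -12.074]), 'a': np.float64(97.3182477089019), 'width': np.float64(59.1974480093114), 'slopes': (np.float64(0.0003021362218411565), np.float64(-0.00030212914776366366)), 'end': np.float64(-41.276298164052605), 'hole': (np.float64(-24.205394078824742), np.float64(21.315112825122764), np.float64(-8.898935730083673), np.float64(9.034872828203806)), 'orig': array([556.514, -13.34 ])}
wrist {'O': array([556.354, -12.074]), 'a': np.float64(97.33336889874994), 'width': np.float64(59.19126497019614), 'slopes': (np.float64(3.345983105487582e-05), np.float64(-3.344981076744754e-05)), 'end': np.float64(-41.27904900767746), 'hole': (np.float64(-24.207206867536314), np.float64(21.312683169484547), np.float64(-8.890435163759182), np.float64(8.997109212776168)), 'orig': array([556.518, -13.342])}Traceback (most recent call last):
  File "st.py", line 27, in <module>
    for n in("wrist","wrist","top"): print(n,foot(cam(n)))
                                             ~~~~^^^^^^^^
  File "st.py", line 13, in foot
    bx=np.array(bx);l=np.polyfit(bx,lo,1);h=np.polyfit(bx,hi,1)
                      ~~~~~~~~~~^^^^^^^^^
    raise TypeError("expected non-empty vector for x")
TypeError: expected non-empty vector for x
```

```bash
python3 - <<'E'
from st import *
s=env.state();W=cam("wrist");print(s["eef_pos"],s["tcp_rot"])
z=s["eef_pos"][2]+27.5
print(proj(W,[*s["eef_pos"][:2],z]))
try: print(top_fit(W,(244,253),z,60)[:5])
except Exception as e: print(e)
c=W["pixels"][195:260,205:305];save("w4.png",cv2.resize(c,(800,520),interpolation=cv2.INTER_CUBIC))
E
```

```text
[600.12  -65.296 179.533] [ 3.141 -0.     2.248]
[245.796 252.103]
max() iterable argument is empty
```

View pics/w4.png

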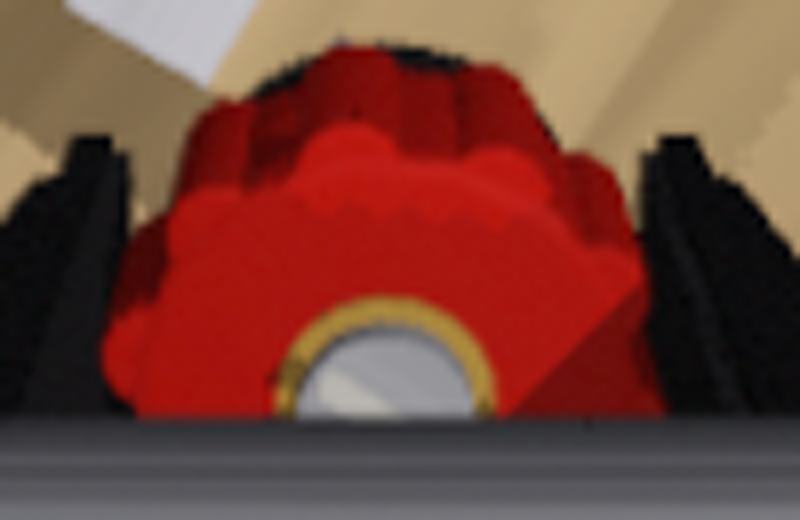

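```bash
python3 - <<'E'
from st import *
s=env.state();z=s["eef_pos"][2]+27.5
for W in (cam("wrist"),):
  im=W["pixels"].astype(int)
  print(im[236:247,240:268].sum(2)//3)
  a=at_z(W,(241.25,246.9),z);b=at_z(W,(246.25,255),z);d=b-a;print(np.degrees(np.arctan2(d[1],d[0])),a,b)
E
```

```text
[[ 68  67  83 104 117 118 111 108  98  92  91  99 104 107 109 111 112 114
  121 122 121 122 113  94  72  68  68  69]
 [ 68  74 104 116 118 111  91  78  98 111 122 130 131 132 132 134 126 123
  115 119 122 122 122 113  90  72  69  68]
 [ 66  89 115 118 111  88  92 120 137 145 152 152 152 151 151 150 146 141
  133 126 119 122 121 122 112  81  70  70]
 [ 72  92 102 112  89  88 129 153 157 156 155 154 152 152 152 151 150 149
  150 143 131 120 122 122 122  94  73  69]
 [ 68  77  77  90  90 128 152 154 155 157 157 156 154 153 152 152 151 151
  150 150 146 128 119 122 121 112  81  68]
 [ 72  78  77  76 127 157 167 162 158 155 156 157 156 155 154 152 151 152
  150 150 149 142 126 122 121 122  94  71]
 [ 76  79  72 104 144 170 178 175 171 160 154 155 156 157 155 154 153 152
  152 151 151 149 142 122 121 121 102  75]
 [ 97  84  78 134 148 175 179 179 180 173 163 158 154 156 156 156 155 154
  152 152 152 151 150 129 124 120 101  74]
 [116  88 109 147 154 174 179 179 180 179 176 171 161 153 155 156 156 156
  153 152 152 151 150 142 127 109 104  77]
 [102  84 128 148 151 163 170 178 179 179 179 180 173 162 156 154 155 156
  156 155 153 152 151 151 118  84  96  76]
 [ 69  69 112 130 131 132 137 152 156 158 158 158 158 152 143 137 135 136
  137 136 134 134 132 131  91  71  68  66]]
5.033742226800969 [596.253 -64.982 207.03 ] [601.516 -64.518 207.03 ]
```

```bash
python3 - <<'E'
from st import *
s=env.state();z=s["eef_pos"][2]+27.5
W=cam("wrist"); d=at_z(W,(245,252.5),z)-at_z(W,(242,248.3),z);print(np.degrees(np.arctan2(d[1],d[0])))
for n in ("scene","top"):
  C=cam(n)
  for k,zz in (("tbolt_top",z),("knob_grip",z-14)):
    for r in eyes.spot_point(k,C)[:3]: print(n,k,round(r["score"],2),at_z(C,r["centre"],zz))
E
```

```text
1.0636047053108308
scene tbolt_top 0.62 [ 509.933 -263.477  207.055]
scene tbolt_top 0.61 [602.065 -60.211 207.055]
scene tbolt_top 0.6 [ 536.855 -437.615  207.055]
scene knob_grip 0.77 [ 515.031 -264.491  193.055]
scene knob_grip 0.73 [596.234 -65.892 193.055]
scene knob_grip 0.53 [ 526.959 -432.701  193.055]
top tbolt_top 0.73 [ 432.768 -205.684  207.055]
top tbolt_top 0.56 [ 403.328 -358.715  207.055]
top knob_grip 0.77 [ 421.166 -210.883  193.055]
top knob_grip 0.63 [ 413.154 -350.512  193.055]
```

Stop: origin at (556.5,-13.4), slot along 97.3°. The fitted width is 59.2 mm (60 expected), and the hole is about 45×18 mm, so it agrees with the description. In the hand the head's line lies at about 3°. I'm turning counterclockwise by about 94° to align it with the slot.

```bash
python3 -m inch '[[[0,0,0],-1,1],[[0,0,0],-1,1],[[0,0,0],-1,1],[[0,0,0],-1,1],[[0,0,0],-1,1],[[0,0,0],-1,1],[[0,0,0],-1,1],[[0,0,0],-1,1],[[0,0,0],-1,1],[[0,0,0],-1,1]]' && python3 -m inch '[[[0,0,0],-1,1],[[0,0,0],-1,1],[[0,0,0],-1,1],[[0,0,0],-1,1],[[0,0,0],-1,1],[[0,0,0],-1,1],[[0,0,0],-1,1],[[0,0,0],-1,1],[[0,0,0],-0.75,1],[[0,0,0],0,1]]'
python3 - <<'E'
from st import *
s=env.state();y=s["tcp_rot"][2];print(s["eef_pos"],np.degrees(y)%360,s["joints"])
d=np.array([556.5,-13.4])-s["eef_pos"][:2]
print("tool dx dy units",d@[np.cos(y),np.sin(y)]/60,d@[np.sin(y),-np.cos(y)]/60)
E
```

```text
t: 13.85
eef_pos: [600.1, -65.3, 179.5]
tcp_rot: [3.141, 0.0, 3.124]
ft_force: [-0.7, -0.2, -1.5]
opening: 0.415
grip_force: 30.0
t: 15.1
eef_pos: [600.1, -65.3, 179.5]
tcp_rot: [3.142, 0.0, -2.399]
ft_force: [0.5, -0.2, -1.6]
opening: 0.415
grip_force: 30.0
[600.121 -65.273 179.535] 222.55244067918392 [-0.218  0.497  1.653  0.     0.991 -2.531]
tool dx dy units -0.049107655600497645 1.1285351997568196
```

```bash
python3 -m inch '[[[-0.02,0.3,0],0,1],[[-0.02,0.4,0],0,1],[[-0.01,0.3,0],0,1],[[0,0.13,0],0,1],[[0,0,0.4],0,1],[[0,0,0.4],0,1],[[0,0,0.4],0,1],[[0,0,0.3],0,1],[[0,0,0],0,1],[[0,0,0],0,1]]'
python3 - <<'E'
from st import *
s=env.state();y=s["tcp_rot"][2];print(s["eef_pos"],np.degrees(y)%360,s["joints"],s["ft_force"],s["moment"])
W=cam("wrist");save("w5.png",cv2.resize(W["pixels"],(768,576)))
try: print(foot(W))
except Exception as e: print(e)
E
```

```text
t: 16.35
eef_pos: [556.8, -13.4, 90.2]
tcp_rot: [-3.141, 0.001, -2.399]
ft_force: [-0.0, 0.2, -1.5]
opening: 0.414
grip_force: 30.0
[556.848 -13.375  90.212] 222.57072231501425 [-0.143  0.554  1.851  0.     0.735 -2.457] [-0.029  0.248 -1.455] [0.074 0.042 0.033]
{'O': array([542.333, -14.241]), 'a': np.float64(107.12460884359959), 'width': np.float64(32.688272736866104), 'slopes': (np.float64(0.15875602151257995), np.float64(-0.18013584672626665)), 'end': np.float64(-41.3915638076805), 'hole': None, 'orig': array([542.757, -15.567])}
```

View pics/w5.png

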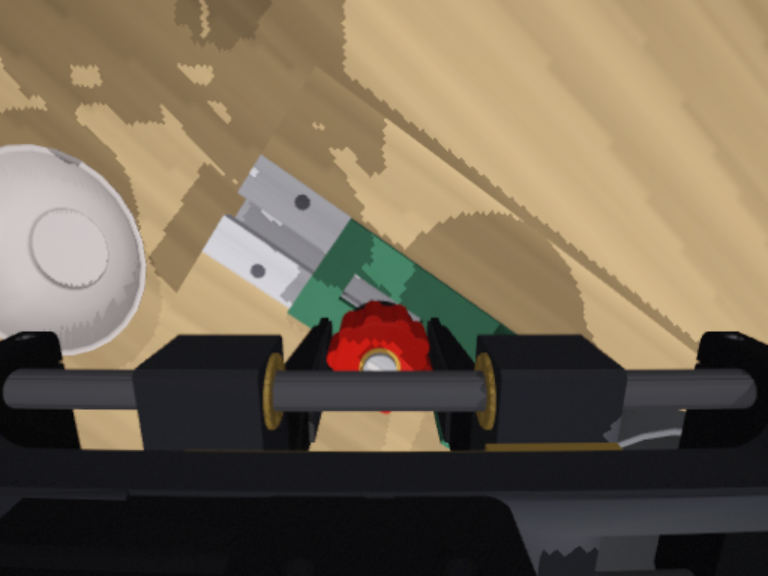

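```bash
python3 - <<'E'
from st import *
W=cam("wrist"); O=np.array([556.5,-13.4]);a=np.radians(97.33);u=np.array([np.cos(a),np.sin(a)]);v=np.array([-u[1],u[0]])
# across-slot brightness profile: sample world points at z=36, averaged along x=-75..-46
im=cv2.cvtColor(W["pixels"],cv2.COLOR_RGB2GRAY).astype(np.float32)
prof=[]
ys=np.arange(-36,36.1,1)
for y in ys:
    P=[proj(W,[*(O+u*x+v*y),36]) for x in np.arange(-72,-48,1.5)]
    prof.append(np.mean([im[int(round(r)),int(round(c))] for r,c in P]))
for y,p in zip(ys,prof): print(f"{y:.0f}:{p:.0f}",end=" ")
# sides of foot (z=44)
G=W["pixels"].astype(int)
for x in (-38,-34,-30):
    print("\nfoot",x,[int(y) for y in ys if (lambda q:G[int(q[0]),int(q[1]),1]>1.25*G[int(q[0]),int(q[1]),0])(proj(W,[*(O+u*x+v*y),44]))])
E
```

```text
-36:177 -35:179 -34:181 -33:183 -32:185 -31:192 -30:206 -29:212 -28:213 -27:210 -26:197 -25:183 -24:174 -23:174 -22:172 -21:174 -20:177 -19:193 -18:206 -17:205 -16:205 -15:205 -14:207 -13:208 -12:208 -11:210 -10:211 -9:210 -8:193 -7:129 -6:108 -5:128 -4:138 -3:137 -2:136 -1:137 0:137 1:136 2:135 3:135 4:133 5:140 6:148 7:155 8:159 9:161 10:159 11:159 12:159 13:159 14:158 15:158 16:158 17:155 18:147 19:135 20:129 21:126 22:125 23:126 24:132 25:143 26:156 27:158 28:158 29:156 30:134 31:126 32:128 33:129 34:130 35:132 36:132 
foot -38 [-30, -29, -28, -27, -26, -25, -24, -23, -22, -21, -20, -19, -18, -17, -16, -15, -14, -13, -12, -11, -10, -9, -8, -7, -6, -5, -4, -3, -2, -1, 0, 1, 2, 3, 4, 5, 6, 7, 8, 9, 10, 11, 12, 13, 14, 15, 16, 17, 18, 19, 20, 21, 22, 23, 24, 25, 26, 27, 28, 29, 30]

foot -34 [-30, -29, -28, -27, -26, -25, -24, -23, -22, -21, -20, -19, -18, -17, -16, -15, -14, -13, -12, -11, -10, -9, -8, -7, -6, -5, -4, -3, -2, -1, 0, 1, 2, 3, 4, 5, 6, 7, 8, 9, 10, 11, 12, 13, 14, 15, 16, 17, 18, 19, 20, 21, 22, 23, 24, 25, 26, 27, 28, 29, 30]

foot -30 [-30, -29, -28, -27, -26, -25, -24, -23, -22, -21, -20, -19, -18, -17, -16, -15, -14, -13, -12, -11, -10, -9, -8, -7, -6, -5, -4, -3, -2, -1, 0, 1, 2, 3, 4, 5, 6, 7, 8, 9, 10, 11, 12, 13, 14, 15, 16, 17, 18, 19, 20, 21, 22, 23, 24, 25, 26, 27, 28, 29]
```

```bash
python3 -m inch '[[[0,0,0.06],0,1],[[0,0,0.06],0,1],[[0,0,0.04],0,1],[[0,0,0.03],0,1],[[0,0,0.03],0,1],[[0,0,0],0,1],[[0,0,0],0,1],[[0,0,0],0,1],[[0,0,0],0,1],[[0,0,0],0,1]]'; python3 -m inch '[[[0,0,0.03],0,1],[[0,0,0.03],0,1],[[0,0,0.03],0,1],[[0,0,0.02],0,1],[[0,0,0.02],0,1],[[0,0,0],0,1],[[0,0,0],0,1],[[0,0,0],0,1],[[0,0,0],0,1],[[0,0,0],0,1]]'
```

```text
t: 17.7
eef_pos: [556.5, -13.3, 76.4]
tcp_rot: [3.142, 0.0, -2.399]
ft_force: [0.3, 0.1, -1.7]
opening: 0.413
grip_force: 30.0
t: 18.95
eef_pos: [556.4, -13.3, 68.6]
tcp_rot: [3.142, 0.0, -2.398]
ft_force: [-0.1, -0.0, -1.7]
opening: 0.418
grip_force: 30.0
```

```bash
python3 -m inch '[[[0,0,0.03],0,1],[[0,0,0.03],0,1],[[0,0,0.03],0,1],[[0,0,0.03],0,1],[[0,0,0.02],0,1],[[0,0,0],0,1],[[0,0,0],0,1],[[0,0,0],0,1],[[0,0,0],0,1],[[0,0,0],0,1]]'
python3 - <<'E'
from st import *
s=env.state();print(s["moment"],s["ft_force"])
E
```

```text
t: 20.2
eef_pos: [556.5, -13.3, 60.2]
tcp_rot: [-3.142, 0.0, -2.398]
ft_force: [-0.7, 0.6, -1.7]
opening: 0.414
grip_force: 30.0
[ 0.082  0.035 -0.011] [-0.733  0.577 -1.665]
```

```bash
python3 -m inch '[[[0,0,0.03],0,1],[[0,0,0.03],0,1],[[0,0,0.03],0,1],[[0,0,0.02],0,1],[[0,0,0.01],0,1],[[0,0,0],0,1],[[0,0,0],0,1],[[0,0,0],0,1],[[0,0,0],0,1],[[0,0,0],0,1]]'
python3 - <<'E'
from st import *
s=env.state();print(s["moment"],s["ft_force"],s["eef_pos"],s["joints"][5])
E
```

```text
t: 21.45
eef_pos: [556.5, -13.3, 53.0]
tcp_rot: [-3.142, 0.0, -2.398]
ft_force: [-0.5, 0.4, -1.5]
opening: 0.416
grip_force: 30.0
[ 0.098  0.061 -0.017] [-0.47   0.363 -1.46 ] [556.476 -13.32   52.967] -2.4566530863301055
```

```bash
python3 -m inch '[[[0,0,0],1,1],[[0,0,0],1,1],[[0,0,0],1,1],[[0,0,0],1,1],[[0,0,0],1,1],[[0,0,0],1,1],[[0,0,0],1,1],[[0,0,0],1,1],[[0,0,0],1,1],[[0,0,0],1,1]]'
python3 - <<'E'
from st import *
s=env.state();print(s["moment"],s["ft_force"],s["eef_pos"],s["joints"][5])
E
```

```text
t: 22.7
eef_pos: [556.5, -13.3, 52.9]
tcp_rot: [3.142, 0.0, 3.009]
ft_force: [-0.0, -0.0, -0.9]
opening: 0.416
grip_force: 30.0
[0.047 0.023 0.013] [-0.04  -0.015 -0.909] [556.457 -13.325  52.938] -1.5811267709837118
```

```bash
python3 -m inch '[[[0,0,0],1,1],[[0,0,0],1,1],[[0,0,0],1,1],[[0,0,0],1,1],[[0,0,0],1,1],[[0,0,0],1,1],[[0,0,0],1,1],[[0,0,0],1,1],[[0,0,0],1,1],[[0,0,0],1,1]]'
python3 - <<'E'
from st import *
s=env.state();print(s["moment"],s["ft_force"],s["eef_pos"],s["joints"][5])
W=cam("wrist");save("w6.png",cv2.resize(W["pixels"][200:270,190:310],(720,420),interpolation=cv2.INTER_CUBIC))
E
```

```text
t: 23.95
eef_pos: [556.3, -13.3, 52.8]
tcp_rot: [-3.141, -0.0, 2.137]
ft_force: [0.8, -0.0, -4.1]
opening: 0.414
grip_force: 30.0
[-0.07  -0.029  0.056] [ 0.812 -0.015 -4.099] [556.321 -13.304  52.762] -0.7085171473126144
```

View pics/w6.png

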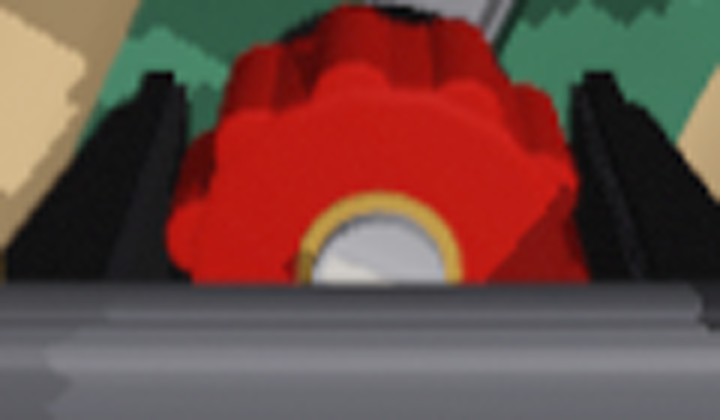

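```bash
python3 -m inch '[[[0,0,0.01],0,1],[[0,0,0],0,1],[[0,0,0.01],0,1],[[0,0,0],0,1],[[0,0,0],0,1],[[0,0,0],0,1],[[0,0,0],0,1],[[0,0,0],0,1],[[0,0,0],0,1],[[0,0,0],0,1]]'
python3 - <<'E'
from st import *
s=env.state();print(s["moment"],s["ft_force"],s["eef_pos"],s["joints"][5])
E
```

```text
t: 25.25
eef_pos: [556.4, -13.3, 51.9]
tcp_rot: [3.141, 0.0, 2.14]
ft_force: [-1.9, 0.0, 5.6]
opening: 0.417
grip_force: 30.0
[-0.091  0.454  0.024] [-1.942  0.001  5.612] [556.425 -13.325  51.923] -0.7114844239871603
```

The nut is seated, and the force jumped at TCP z 51.9 where I predicted about 51.7. Next I run the nut down while watching the moment; the first 50° stays below the earliest bite.

```bash
python3 -m inch '[[[0,0,0],0.9,1],[[0,0,0],0.9,1],[[0,0,0],0.9,1],[[0,0,0],0.9,1],[[0,0,0],0.9,1],[[0,0,0],0.9,1],[[0,0,0],0.9,1],[[0,0,0],0.9,1],[[0,0,0],0.9,1],[[0,0,0],0.9,1]]'
python3 - <<'E'
from st import *
s=env.state();print(s["moment"],s["ft_force"],s["eef_pos"],s["joints"][5])
E
```

```text
t: 26.5
eef_pos: [556.3, -13.1, 51.9]
tcp_rot: [-3.141, -0.0, 1.352]
ft_force: [-3.3, 1.0, 5.6]
opening: 0.412
grip_force: 30.0
[0.121 0.65  0.148] [-3.302  0.999  5.588] [556.252 -13.15   51.918] 0.07639480517344502
```

```bash
python3 -m inch '[[[0,0,-0.008],0,1],[[0,0,0],0,1],[[0,0,0],0,1],[[0,0,0],0,1],[[0,0,0],0,1],[[0,0,0],0,1],[[0,0,0],0,1],[[0,0,0],0,1],[[0,0,0],0,1],[[0,0,0],0,1]]'
python3 - <<'E'
from st import *
s=env.state();print(s["moment"],s["ft_force"],s["eef_pos"],s["joints"][5])
E
python3 -m inch '[[[0,0,0],0,1],[[0,0,0],0,1],[[0,0,0],0,1],[[0,0,0],0,1],[[0,0,0],0,1],[[0,0,0],0,1],[[0,0,0],0,1],[[0,0,0],0,1],[[0,0,0],0.5,1],[[0,0,0],0.5,1]]'
python3 - <<'E'
from st import *
s=env.state();print(s["moment"],s["ft_force"],s["eef_pos"],s["joints"][5])
E
```

```text
t: 27.75
eef_pos: [556.3, -13.3, 52.1]
tcp_rot: [-3.141, -0.0, 1.354]
ft_force: [-2.0, 1.5, -6.4]
opening: 0.416
grip_force: 30.0
[0.199 0.586 0.076] [-1.988  1.528 -6.367] [556.282 -13.324  52.065] 0.07403967017942441
t: 29.0
eef_pos: [556.4, -13.3, 52.2]
tcp_rot: [-3.141, -0.0, 1.265]
ft_force: [-3.7, 1.3, -6.9]
opening: 0.413
grip_force: 30.0
[ 0.065  0.86  -0.016] [-3.665  1.311 -6.942] [556.386 -13.33   52.212] 0.1627042339346772
```

```bash
python3 - <<'E'
from st import *
L=[]
for i in range(6):
    s=env.state();L.append([*s["ft_force"],*s["moment"]]);cam("top")
print(np.array(L))
E
python3 -m inch '[[[0,0,0],0,1],[[0,0,0],0,1],[[0,0,0],0,1],[[0,0,0],0,1],[[0,0,0],0,1],[[0,0,0.004],0,1],[[0,0,0],0.5,1],[[0,0,0],0.8,1],[[0,0,0],0.8,1],[[0,0,0],0.8,1]]'
python3 - <<'E'
from st import *
s=env.state();print(s["moment"],s["ft_force"],s["eef_pos"],s["joints"][5])
E
```

```text
[[-3.665  1.311 -6.942  0.065  0.86  -0.016]
 [-3.454  1.308 -7.283  0.077  0.895  0.085]
 [-4.203  0.876 -5.952 -0.012  1.     0.054]
 [-4.764  0.726 -5.525  0.019  0.984 -0.037]
 [-3.745 -0.11  -6.182  0.03   1.052  0.015]
 [-3.603 -0.019 -5.383  0.011  1.053 -0.031]]
t: 30.55
eef_pos: [556.4, -13.3, 52.1]
tcp_rot: [-3.142, -0.0, 1.011]
ft_force: [-4.5, 0.9, -2.7]
opening: 0.414
grip_force: 30.0
[0.037 1.164 0.141] [-4.457  0.861 -2.729] [556.415 -13.267  52.05 ] 0.41664694519962236
```

```bash
cat > rd.py <<'E'
from h import *
np.set_printoptions(precision=3,suppress=True)
L=[]
for i in range(4):
    s=env.state();L.append([s["t"],s["moment"][2],s["tau"][5],s["joints"][5],s["ft_force"][0],s["ft_force"][2],s["eef_pos"][2]]);cam("top") if i<3 else 0
print("t mz tau6 j6 fx fz z\n",np.array(L))
E
python3 rd.py; python3 -m inch '[[[0,0,0],0,1],[[0,0,0],0,1],[[0,0,0],0,1],[[0,0,0],0,1],[[0,0,0],0,1],[[0,0,0],0.8,1],[[0,0,0],0.8,1],[[0,0,0],0.8,1],[[0,0,0],0.8,1],[[0,0,0],0.8,1]]'; python3 rd.py
```

```text
t mz tau6 j6 fx fz z
 [[30.55   0.141 -0.849  0.417 -4.457 -2.729 52.05 ]
 [30.6    0.04  -0.431  0.42  -4.763 -3.069 52.056]
 [30.65  -0.     0.679  0.416 -5.152 -4.301 52.054]
 [30.7    0.049  0.331  0.414 -5.332 -3.631 52.058]]
t: 31.95
eef_pos: [556.4, -13.3, 52.1]
tcp_rot: [-3.142, -0.0, 0.663]
ft_force: [-4.9, 1.5, -2.5]
opening: 0.414
grip_force: 30.0
t mz tau6 j6 fx fz z
 [[31.95   0.138 -0.833  0.765 -4.926 -2.485 52.051]
 [32.     0.042 -0.413  0.769 -4.537 -3.335 52.058]
 [32.05   0.064  0.736  0.765 -4.745 -2.81  52.088]
 [32.1    0.025  0.273  0.763 -6.027 -2.312 52.083]]
```

```bash
python3 -m inch '[[[0,0,0],0,1],[[0,0,0],0,1],[[0,0,0],0,1],[[0,0,0],0,1],[[0,0,0],0,1],[[0,0,0],0.8,1],[[0,0,0],0.8,1],[[0,0,0],0.8,1],[[0,0,0],0.8,1],[[0,0,0],0.8,1]]'; python3 rd.py
```

```text
t: 33.35
eef_pos: [556.4, -13.3, 52.0]
tcp_rot: [-3.141, 0.0, 0.314]
ft_force: [-5.5, 0.6, -2.1]
opening: 0.417
grip_force: 30.0
t mz tau6 j6 fx fz z
 [[33.35   0.125 -0.811  1.114 -5.522 -2.147 52.031]
 [33.4    0.057 -0.397  1.118 -5.359 -2.34  52.02 ]
 [33.45   0.004  0.713  1.114 -6.06  -3.267 52.035]
 [33.5   -0.005  0.235  1.112 -5.526 -1.86  52.041]]
```

Not bitten yet: 1.82 rad since seating, and the moment is still at running level.

```bash
python3 -m inch '[[[0,0,0],0,1],[[0,0,0],0,1],[[0,0,0],0,1],[[0,0,0],0,1],[[0,0,0],0,1],[[0,0,0],0,1],[[0,0,0],0.8,1],[[0,0,0],0.8,1],[[0,0,0],0.8,1],[[0,0,0],0.8,1]]'; python3 rd.py
```

```text
t: 34.75
eef_pos: [556.1, -13.3, 51.9]
tcp_rot: [-3.141, 0.001, 0.035]
ft_force: [-6.4, 0.6, -3.5]
opening: 0.416
grip_force: 30.0
t mz tau6 j6 fx fz z
 [[34.75   0.153 -0.784  1.393 -6.39  -3.507 51.938]
 [34.8    0.09  -0.377  1.397 -5.948 -3.798 51.922]
 [34.85   0.029  0.723  1.393 -6.554 -2.782 51.949]
 [34.9   -0.029  0.236  1.392 -6.912 -3.56  51.96 ]]
```

```bash
python3 -m inch '[[[-0.004,0,0],0,1],[[0,0,0],0,1],[[0,0,0],0,1],[[0,0,0],0,1],[[0,0,0],0,1],[[0,0,0],0,1],[[0,0,0],0.8,1],[[0,0,0],0.8,1],[[0,0,0],0.8,1],[[0,0,0],0.8,1]]'; python3 rd.py
```

```text
t: 36.15
eef_pos: [556.0, -13.2, 51.9]
tcp_rot: [3.142, 0.0, -0.244]
ft_force: [-5.5, 1.1, -4.2]
opening: 0.414
grip_force: 30.0
t mz tau6 j6 fx fz z
 [[36.15   0.211 -0.686  1.672 -5.469 -4.191 51.907]
 [36.2    0.146 -0.3    1.676 -6.369 -3.591 51.897]
 [36.25   0.044  0.72   1.672 -5.844 -4.142 51.901]
 [36.3   -0.076  0.202  1.671 -5.846 -3.854 51.886]]
```

```bash
python3 -m inch '[[[0,0,0],0,1],[[0,0,0],0,1],[[0,0,0],0,1],[[0,0,0],0,1],[[0,0,0],0,1],[[0,0,0],0,1],[[0,0,0],0,1],[[0,0,0],0.8,1],[[0,0,0],0.8,1],[[0,0,0],0.8,1]]'; python3 rd.py
```

```text
t: 37.55
eef_pos: [556.0, -13.2, 51.9]
tcp_rot: [3.141, 0.0, -0.453]
ft_force: [-6.0, 2.0, -4.4]
opening: 0.412
grip_force: 30.0
t mz tau6 j6 fx fz z
 [[37.55   0.316 -0.597  1.882 -5.998 -4.398 51.873]
 [37.6    0.215 -0.218  1.885 -6.026 -4.291 51.878]
 [37.65   0.079  0.79   1.882 -4.96  -4.673 51.856]
 [37.7    0.007  0.268  1.88  -6.116 -3.948 51.889]]
```

```bash
python3 -m inch '[[[0,0,0],0,1],[[0,0,0],0.5,1],[[0,0,0],0,1],[[0,0,0],0,1],[[0,0,0],0,0.3],[[0,0,0],0,0],[[0,0,0],0,-0.2],[[0,0,0],0,-0.2],[[0,0,0],0,-0.2],[[0,0,0],0,-0.2]]'; python3 rd.py
```

```text
t: 38.95
eef_pos: [556.3, -13.4, 52.0]
tcp_rot: [-3.141, -0.0, -0.496]
ft_force: [0.1, 0.2, -0.7]
opening: 0.597
grip_force: 0.0
t mz tau6 j6 fx fz z
 [[38.95  -0.03  -0.001  1.924  0.08  -0.661 52.041]
 [39.    -0.005 -0.001  1.924  0.652 -0.128 52.016]
 [39.05   0.007 -0.     1.924  0.702  0.843 52.018]
 [39.1    0.032 -0.     1.924  0.033 -0.129 51.971]]
```

```bash
python3 -m inch '[[[0,0,-0.1],0,-0.2],[[0,0,-0.3],0,-0.2],[[0,0,-0.6],0,-0.2],[[0,0,-0.7],0,-0.2],[[-0.3,0,-0.4],0,-0.2],[[-0.5,0,0],0,-0.2],[[-0.3,0,0],0,-0.2],[[0,0,0],0,-0.2],[[0,0,0],0,-0.2],[[0,0,0],0,-0.2]]'
python3 - <<'E'
from st import *
s=env.state();print(s["eef_pos"],s["ft_force"])
W=cam("wrist");rc=proj(W,(556.5,-13.4,82));print(rc)
try: print(top_fit(W,rc,82,60)[:5])
except Exception as e: print(e)
try: print(foot(W))
except Exception as e: print(e)
for n,z in(("stop",36),("pot",36),("tbolt_top",82)):
  for r in eyes.spot_point(n,W)[:2]: print(n,round(r["score"],2),np.array(r["centre"]),at_z(W,r["centre"],z))
save("w7.png",cv2.resize(W["pixels"],(768,576)))
T=cam("top")
for n,z in(("pot",36),("stop",36),("bottle",0),("dish",0),("scoop",0)):
  for r in eyes.spot_point(n,T)[:1]: print(n,round(r["score"],2),at_z(T,r["centre"],z))
E
```

```text
t: 40.35
eef_pos: [498.8, 17.7, 177.7]
tcp_rot: [-3.142, 0.0, -0.496]
ft_force: [0.2, 0.7, -0.2]
opening: 0.6
grip_force: 0.0
[498.783  17.742 177.707] [ 0.22   0.666 -0.214]
[121.666 252.597]
(array([557.034, -13.559,  82.   ]), array([121.05 , 252.471]), 221, np.float64(7.817916661159188), array([1.08, 2.98]))
{'O': array([556.331, -12.077]), 'a': np.float64(97.37008991282423), 'width': np.float64(59.25497133842009), 'slopes': (np.float64(0.0017725371548058168), np.float64(-0.0017725583458982432)), 'end': np.float64(-41.12133199760729), 'hole': (np.float64(-24.407552330893708), np.float64(21.851858529539925), np.float64(-22.95086865307105), np.float64(22.91675487106007)), 'orig': array([556.475, -13.189])}
pot 0.78 [191.6 164.7] [535.941 110.571  36.   ]
tbolt_top 0.7 [120.3 252.5] [557.604 -13.898  82.   ]
pot 0.7 [530.038 112.059  36.   ]
bottle 0.69 [459.894 416.78    0.   ]
dish 0.93 [ 649.309 -167.934    0.   ]
scoop 0.7 [ 618.857 -348.568    0.   ]
```

View pics/w7.png

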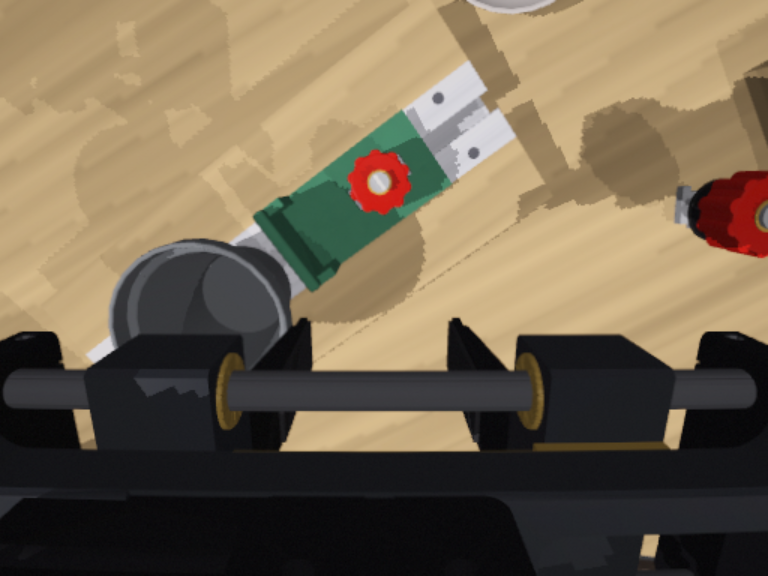

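The picture shows the bolt centred in the stop at (181,378), with its line at 7.8°, square to the slot at 97.4°. The stop is where it was, the pot is upright, and the gripper is clear of everything. By the moment readings the nut is hand-tight, so I'm handing in.

```bash
python3 -c "
from cell import env
print(env.job_done())"
```

```text
the job is handed in; nothing more can be done
None
```

The middle-sized T-bolt is in the slot through the stop, its head square under the lips, and its red nut is hand-tight (about 0.23 N m by the wrist moment, an estimated 25–30 N clamp). The last picture shows the stop where it stood and the pot upright; everything is released and the job is handed in, but no verdict came back.

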